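# Hold a moulded cup home in the pinning nest against its spring ejector

## Task

The empty moulded cup between the rails of the pinning nest must be held home so that its boss pins can be fitted, but somebody left the red hex key set in its way: take the key set out and lay it down on the bare bench, clear of the nest. Then slide the cup along the rails against the sprung ejector plunger until it is firmly up against the steel stop plate, without forcing it, and finish while still holding it pressed there; keep it flat on the nest plate and leave everything else where it is.

Things in the scene. Friction and masses are not known exactly. Their poses are not given: they have to be found in the camera images.
- nest: pinning nest screwed to the bench: grey plate 380 x 170 x 12 mm with two low rails and, at one end, a steel stop plate before a blue block (nest x 121 to 172 mm, 36 mm above the plate) with a sprung plunger. Origin: centre of the plate's underside, on the bench; z up; x runs along the lane between the rails in the direction the cup is pushed, from the open end to the plunger; y across the lane
- lane_entry (a point): open end of the lane, on the plate's top face at nest x = -190 mm, y = 0; axes as the nest's. The steel rails' inner faces are 59 mm to either side of the centre line (the cup has 2.5 mm of play on each side); the rails are 12 mm wide, reach 14 mm above the plate and run from nest x = -185 to +105 mm
- seat (a point): the point where the centre of the cup (half-way up) is when it is home against the stop plate: nest x = +55 mm, y = 0, 15 mm above the plate; axes as the nest's
- anvil: fixed steel stop plate across the lane, the hard stop: 76 mm wide, 10 mm thick, 32 mm high above the plate; origin at the foot of the middle of its face, nest x = +111.3 mm, y = 0; the face looks back along nest -x. The plunger comes out through the middle of it
- plunger (a joint): travel of the sprung ejector plunger, m: 0 = fully out, grows as it is pushed in along nest +x; about 0.014 when the cup is home against the stop plate (its green-ended tail is then flush with the two dark steps behind the blue block). Spring force 3 N at 0, rising evenly to 10 N at 0.014; it ejects the cup again when the push ends
- plunger_tip (a point): the plunger's 10 mm thick round-edged tip, on the lane's centre line, 15 mm above the plate; at nest x = 97.3 mm (14 mm before the stop plate) when fully out
- cup_mid (a point): centre, half-way up, of the empty black cup between the rails: outside diameter 113 mm, 30 mm high, open top, wall 5.5 mm, floor 5 mm, about 95 g. Inside stand two bosses: 25 mm thick, top 28 mm above the underside, 27 mm from the centre along the cup's +x; 26 mm thick, 18 mm high, 24 mm from the centre along -x. It starts 14 to 17 cm short of the seat and slides easily on the plate
- hex_keys_mid (a point): centre, half-way up, of the red folding hex key set lying on the nest plate across the lane, between cup and plunger: 38 mm wide along its x axis (grasp it across this), 95 mm long along its y axis, 22 mm high, 130 g. There is bare bench for it to the right of the nest (x = 0.42 to 0.56 m, y = -0.25 to -0.33 m)
- caliper: digital caliper on the bench near the right edge, 67 x 225 x 15 mm, lying along world x; bystander; origin: centre of its underside
- scale: portion scale, 200 x 164 x 34 mm, on the bench at the back right; bystander; origin: centre of its underside
- brass_weight: brass weight standing on the scale's pan, 37 mm thick, 66 mm high; bystander; origin: centre of its underside
- timer: small pale timer, 60 x 66 x 24 mm, behind the nest; bystander; origin: centre of its underside
- beaker: white beaker, 69 mm wide, 79 mm high, behind the nest; bystander; origin: centre of its underside
- pin_tray: grey tray of small black pins, 111 x 170 x 28 mm, behind the nest; bystander; origin: centre of its underside
- spare_cup: another empty black cup, 113 mm wide, 30 mm high, on the bench to the left of the nest; bystander; origin: centre of its underside
Mind the look-alikes: they are no part of the job. Leave any brown look-alike of the part that bears cup_mid alone.

How it is judged:
By the outcome, as a careful person would: the job done as asked, in the order asked, and still so for the second after the job is handed in, while the arm keeps its last pose, push and grip.
It also fails if it takes over 62 s, if anything falls off the work surface, if the arm or the gripper's body presses on something with over 40 N, if the wrist force passes 120 N, or if a joint passes its speed limit or range.

## Robot

A 6-joint arm with a two-finger parallel gripper is mounted at the origin on a cart in front of the work surface, level with it; the furniture and walls round the work are solid. World frame = base frame: x ahead of the robot, y to its left, z up, the work surface at z = 0. Lengths are in m, angles in rad, forces in N, time in s.
With the tool pointing down it reaches from about 0.225 to 0.875 m from the base axis. Payload 3.4 kg.
Tool frame: the origin (TCP) lies midway between the tips of the shut fingers; the grasp point (between the pads) lies 19 mm behind it; z points along the fingers, y is the line along which they close (so a half turn about z gives the same grasp; the last joint's range is limited). The gripper opens to 85 mm and grips with 20 to 120 N. Pads are 22 mm wide; open, the fingers measure 114 mm over their backs; the gripper's body (76 mm by 85 mm) begins 54 mm behind the grasp point. The pads swing forward as they close: fully open they stand 13 mm farther back than shut.
Start: joints at [-1.333, 0.276, 1.505, -0, 1.361, -0.121], TCP at [0.202, -0.538, 0.231] pointing down, gripper open.
Joint ranges: [-2.89, 2.89], [-0.75, 2.08], [0.22, 2.7], [-1.18, 4.32], [0.11, 2.71], [-2.7, 2.7]. Speed limits (rad/s): [2.57, 2.57, 3.14, 3.14, 3.14, 3.14].

## Interface

Orientations are given as a unit quaternion [w, x, y, z].
In Python, from rig import * gives the robot as it stands.
- The arm moves only by the tool apply_moves, never from a script. Its argument "steps" is one flat list of numbers, 4 for each row, row after row: the shift along the world's x, y, z in cm, then the turn about the world's z in degrees. A call has 1 to 8 rows; each row is the pose to reach, as a shift and turn from the pose commanded when the call began; what a row does not reach only later rows make up. A row lasts 1/12 s, in which the tool goes at most 41.7 mm and 7.16 degrees, less where a joint would pass 70% of its speed; a pose out of reach is approached as far as the arm can. A call with a gripper value outside its range is refused whole. "jaw" is the closure in counts, from 0 (fully open) to 255 (shut), set as the call begins (left out, the last holds). The fingers move at their own pace and stop on an object; "newtons" is the grip in N (left out, the last holds). Time passes only in rows, so rows that repeat a pose let the fingers close. It gives the time, the measured TCP pose, the force, the opening and the grip force at its end, in the units of the state.
- get_state(): the state, without advancing time (a new reading comes with each control period).
- get_image(name): name is "side" or "top"; returns the picture (480x640x3 uint8, red, green, blue); there is no depth.
- calibration(name): a dict with "fx", "fy", "cx", "cy" (pixels), "xyz" and "rotation" of the camera in the world. Camera axes: x right, y up, looking along -z (the intrinsics and any distortion apply to the point x, -y, -z); pixel columns grow to the right and rows downward; lengths in m; the calibration is good to about 2 mm. A picture is of the moment at which its call begins. calibration takes no time and is no camera call.
- sign_off(): hands the job in; it is judged then, once.
The state is a dict: "clock": time; "qpos": joint angles; "qd": joint speeds; "effort": joint torques, N m; "position": TCP position; "ee_rot": TCP orientation; "contact_force": force on the tool from outside, world axes, zero at the start; "moment": the same for the moment, N m; "width": finger opening in m; "gripper_force": force on a finger pad.
Only numpy, scipy, OpenCV 4.12 (cv2) and the standard library are available. Lean on these libraries where they do the work, as an engineer would, in place of code of your own. Each camera call takes 0.05 s, during which the arm holds its last target. There are 200 camera calls.

## Working session

There is one attempt and no reset: what is moved stays moved. The work goes in short steps, Python scripts to look and compute and a tool call to move; the robot and the scene stay as the last step left them, time stands still between calls to the robot, and variables do not carry over. Pictures are saved under pics/ and viewed, at most 10 in all, crops included, and the job is handed in when it is done.

Besides the shell and the picture viewer there is one more tool, called after "Emit:" as name(argument=value, ...) on one line, values as JSON. apply_moves: Moves the arm, as the interface text tells. Its arguments: {"type":"object","properties":{"steps":{"type":"array","items":{"type":"number"}},"jaw":{"type":"number"},"newtons":{"type":"number"}},"required":["steps"]}

```bash
mkdir -p pics; ls
python3 - <<'E'
from rig import *
import cv2
for n in("top","side"):
    im=get_image(n); cv2.imwrite(f"pics/{n}0.png",im[:,:,::-1]); c=calibration(n); print(n,{k:(v.tolist() if hasattr(v,'tolist') else v) for k,v in c.items()})
print(get_state())
E
```

```text
pics
top {'fx': 499.460670381229, 'fy': 499.460670381229, 'cx': 321.1685346165189, 'cy': 249.7427484317461, 'xyz': [0.46995876319888796, 0.02787917451970028, 1.3335783919847195], 'rotation': [-0.6994646383755133, -0.03337274870664095, 0.03922890972008162, 0.712808930884111]}
side {'fx': 579.8216643118137, 'fy': 579.8216643118137, 'cx': 311.79986887219616, 'cy': 246.82888259524037, 'xyz': [0.6337312045125144, -1.268521622244227, 0.9848351337749259], 'rotation': [0.8874656393669398, 0.46074571938651154, 0.006639592311341407, 0.008604465350843617]}
{'clock': 0.1, 'qpos': array([-1.33298152e+00,  2.76546403e-01,  1.50601961e+00,  2.60241260e-05,
        1.36068199e+00, -1.21004874e-01]), 'qd': array([-0.00102747, -0.00238337, -0.00331565, -0.00033262, -0.00024454,
       -0.00025247]), 'effort': array([ 1.95579858e-03, -4.17702305e+01, -2.46404636e+01, -1.30672984e-04,
        5.75710146e-03,  1.05646222e-05]), 'position': array([ 0.20181241, -0.53792091,  0.23051264]), 'ee_rot': array([-8.27005300e-04,  9.83949326e-01,  1.78446176e-01, -3.56108425e-05]), 'contact_force': array([ 0.96678701, -0.33625656, -0.63907859]), 'moment': array([0.00561025, 0.05213313, 0.00670487]), 'gripper_force': 0.0, 'width': 0.08526833084158232}
```

View pics/top0.png

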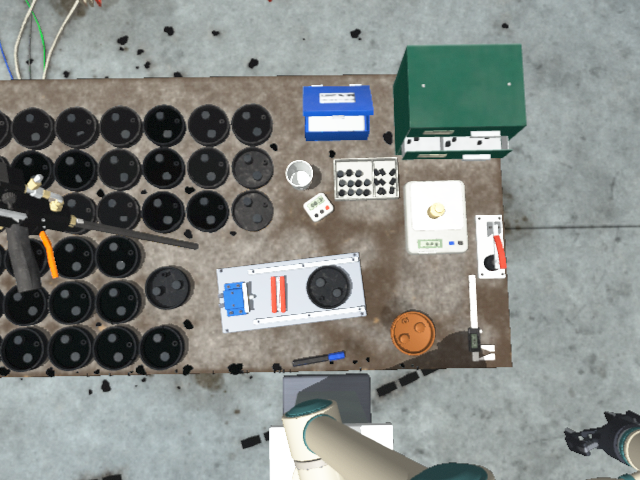

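View pics/side0.png

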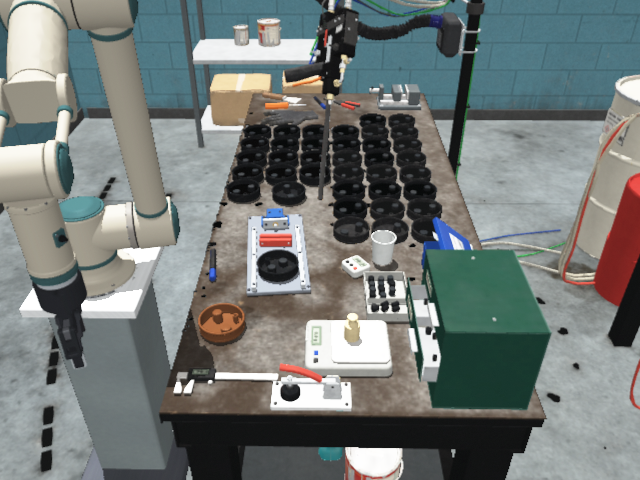

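The top view shows the nest at (220–366, 253–333) with the blue block and plunger on the left, so the nest's +x runs to image left. The red key set is at (278,294), and the black cup is between the rails at (328,287). The side view agrees: nest (278,255), red keys (275,240), cup (278,266). A dark overhead rod hangs near (322,195) in the side view.

Candidates for the cup:
- Black cup between the rails at (328,287) in top. This one fits: it is black, empty and in the lane.
- Spare black cup on the bench at (168,287).
- Brown cup at (413,332), a look-alike to leave alone.

Next I measure these points.

```bash
cat > h.py <<'E'
from rig import *
import numpy as np, cv2
from scipy.spatial.transform import Rotation as R
def cam(n):
    c=calibration(n); q=np.array(c["rotation"]).ravel()
    return c, R.from_quat([q[1],q[2],q[3],q[0]]), np.array(c["xyz"])
def ray(n,u,v):
    c,r,o=cam(n); d=r.apply([(u-c["cx"])/c["fx"],-(v-c["cy"])/c["fy"],-1.]); return o,d
def onz(n,p,z):
    o,d=ray(n,*p); return o+d*(z-o[2])/d[2]
def proj(n,P):
    c,r,o=cam(n); q=r.inv().apply(np.array(P)-o); return np.array([c["cx"]-c["fx"]*q[0]/q[2], c["cy"]+c["fy"]*q[1]/q[2]])
def tri(p,s):
    (a,d),(b,e)=ray("top",*p),ray("side",*s)
    t=np.linalg.lstsq(np.c_[d,-e],b-a,rcond=None)[0]; P,Q=a+d*t[0],b+e*t[1]; return (P+Q)/2,np.linalg.norm(P-Q)
def blobs(m,box,amin=30):
    x0,y0,x1,y1=box; k=np.zeros_like(m); k[y0:y1,x0:x1]=m[y0:y1,x0:x1]
    return sorted([c for c in cv2.findContours(k,cv2.RETR_EXTERNAL,cv2.CHAIN_APPROX_NONE)[0] if cv2.contourArea(c)>amin],key=cv2.contourArea)[::-1]
def red(im,hi=6): 
    h=cv2.cvtColor(im,cv2.COLOR_RGB2HSV); return cv2.inRange(h,(0,110,90),(hi,255,255))|cv2.inRange(h,(172,110,90),(180,255,255))
def dark(im,v=60): return cv2.inRange(cv2.cvtColor(im,cv2.COLOR_RGB2HSV),(0,0,0),(180,255,v))
E
python3 - <<'E'
from h import *
t=get_image("top"); s=get_image("side")
np.set_printoptions(precision=4,suppress=True)
def rectw(n,c,z):
    P=np.array([onz(n,p[0],z)[:2] for p in c],np.float32); return cv2.minAreaRect(P)
for n,im,box in(("top",t,(215,240,375,340)),("side",s,(240,205,320,300))):
    for c in blobs(red(im),box)[:2]: print(n,"red",rectw(n,c,.034), cv2.boundingRect(c))
    for c in blobs(dark(im),box)[:2]: print(n,"dark",cv2.minEnclosingCircle(np.array([onz(n,p[0],.042)[:2] for p in c],np.float32)),cv2.boundingRect(c))
h=cv2.cvtColor(t,cv2.COLOR_RGB2HSV)
for c in blobs(cv2.inRange(h,(100,120,90),(125,255,255)),(215,240,375,340))[:2]: print("blue",rectw("top",c,.048),cv2.boundingRect(c))
for c in blobs(dark(t),(140,255,200,315))[:1]: print("spare",cv2.boundingRect(c))
print("rod",tri((197,246),(321,198)))
for p in((.42,-.25),(.42,-.33),(.56,-.33),(.56,-.25),(.49,-.29)): print(p,proj("top",(*p,0)))
a=t[235:345,205:385]; cv2.imwrite("pics/crop1.png",cv2.resize(a,None,fx=4.4,fy=4.4,interpolation=cv2.INTER_CUBIC)[:,:,::-1])
E
```

```text
top red ((0.4918613135814667, 0.11865849792957306), (0.09069517254829407, 0.012376398779451847), 2.3457796573638916) (280, 276, 6, 36)
top red ((0.4897933006286621, 0.14198768138885498), (0.09072370082139969, 0.011686468496918678), 1.5592331886291504) (271, 277, 6, 36)
top dark ((0.5063196420669556, 0.0009100997122004628), 0.054442934691905975) (307, 267, 42, 42)
side red ((0.4940020442008972, 0.11849634349346161), (0.09355225414037704, 0.05655115470290184), 0.9095176458358765) (259, 234, 33, 12)
side dark ((0.5115119218826294, -0.01564105786383152), 0.07086604088544846) (258, 250, 40, 32)
blue ((0.47987544536590576, 0.24206288158893585), (0.08239667117595673, 0.05295509472489357), 7.163723468780518) (223, 282, 24, 34)
spare (145, 267, 46, 42)
rod (array([0.6218, 0.3377, 0.0452]), np.float64(0.006831434590415888))
(0.42, -0.25) [422.6659 318.179 ]
(0.42, -0.33) [452.766  317.5852]
(0.56, -0.33) [450.35  264.923]
(0.56, -0.25) [420.5712 265.4813]
(0.49, -0.29) [436.5864 291.4002]
```

View pics/crop1.png

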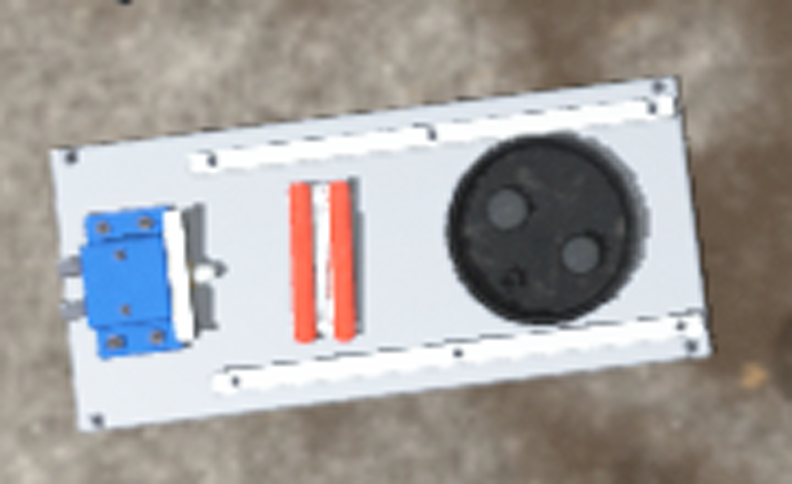

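The crop confirms the black two-boss cup in the lane at full-image (328,287). The red key set is at about (278.5,294.5), nearly square to world axes, and the plunger tip is at (254,296). Plate corners are sharp, so I'll get the nest pose from them.

Run:
```python
from h import *
np.set_printoptions(precision=4,suppress=True)
W=np.array([onz("top",p,.012)[:2] for p in((216.8,269.1),(223.6,332.7),(359.1,252.5),(366.8,315))])
N=np.array([(.19,.085),(.19,-.085),(-.19,.085),(-.19,-.085)])
# check handedness and rigid fit
for S in((1,1),(1,-1)):
    n=N*S; a=n-n.mean(0); b=W-W.mean(0)
    th=np.arctan2((a[:,0]*b[:,1]-a[:,1]*b[:,0]).sum(),(a*b).sum()); r=np.array([[np.cos(th),-np.sin(th)],[np.sin(th),np.cos(th)]])
    print(S,np.degrees(th),W.mean(0),"res",b-a@r.T)
    if abs(b-a@r.T).max()<.01:
        f=lambda p:r.T@(np.array(p)-W.mean(0)); print("cup",f((.5063,.0009)),"keys",f((.4908,.1303)),"sizes",np.linalg.norm(W[0]-W[2]),np.linalg.norm(W[0]-W[1]))
        for q in((.055,0),(-.19,0),(.0973,0),(-.013,0)): print(q,W.mean(0)+r@q)
```

```text
(1, 1) 95.71474501469996 [0.4953 0.0953] res [[ 0.1679  0.0168]
 [-0.1679 -0.0182]
 [ 0.1672  0.0171]
 [-0.1672 -0.0156]]
(1, -1) 95.75043499299842 [0.4953 0.0953] res [[-0.0011 -0.0002]
 [ 0.0013 -0.0012]
 [-0.0021  0.0001]
 [ 0.0018  0.0014]]
cup [-0.095  -0.0015] keys [0.0353 0.001 ] sizes 0.3796214691925699 0.16766389564022044
(0.055, 0) [0.4898 0.15  ]
(-0.19, 0) [ 0.5143 -0.0937]
(0.0973, 0) [0.4856 0.1921]
(-0.013, 0) [0.4966 0.0824]
```

Nest yaw is 95.75°, centred at (0.4953, 0.0953). The cup is at nest x = −95 mm, 150 mm short of the seat, which matches the 14–17 cm given. The keys are at world (0.491, 0.130) with their long axis about 2° off world x. Now approaching the keys.

Emit:
apply_moves(steps=[1,2.4,0,-2,2.5,6,0,-4,4,9.6,0,-6,5.6,13.2,0,-8,7.2,16.8,0,-10,8.8,20.4,0,-12,10.4,24,0,-14,12,27.6,0,-16], jaw=75, newtons=40)

```text
clock: 0.87
position: [0.3221, -0.2606, 0.2313]
ee_rot: [0.0, 0.999, 0.038, 0.0]
contact_force: [0.2, -0.9, 1.0]
width: 0.0605
gripper_force: 0.0
```

Emit:
apply_moves(steps=[1.6,3.6,0,-0.5,3.2,7.2,0,-1,4.8,10.8,0,-1.5,6.4,14.4,-1,-2,8,18,-2,-2.6,9.6,21.6,-4,-2.6,11.2,25.2,-6,-2.6,12.8,28.8,-8,-2.6])

```text
clock: 1.53
position: [0.4476, 0.0214, 0.1543]
ee_rot: [0.0, 1.0, 0.017, 0.001]
contact_force: [0.4, -1.1, 1.2]
width: 0.0605
gripper_force: 0.0
```

Emit:
apply_moves(steps=[1.6,3.6,-1,0,3,7,-2,0,3.9,9.6,-3,0,4.1,10.4,-4,0,4.1,10.4,-5,0,4.1,10.4,-5,0])

```text
clock: 2.03
position: [0.486, 0.1229, 0.1025]
ee_rot: [0.001, 1.0, 0.018, -0.003]
contact_force: [-1.2, -0.0, 0.0]
width: 0.0605
gripper_force: 0.0
```

Emit:
apply_moves(steps=[0,0,-2,0,0,0,-4,0,0,0,-4.5,0,0,0,-4.5,0])

```text
clock: 2.37
position: [0.4865, 0.1218, 0.0588]
ee_rot: [0.0, 1.0, 0.016, -0.002]
contact_force: [0.2, 0.6, -0.1]
width: 0.0604
gripper_force: 0.0
```

Run:
```python
from h import *
t=get_image("top"); s=get_image("side"); st=get_state(); print(st["position"],st["ee_rot"],st["contact_force"])
p=st["position"]; print(proj("top",p),proj("side",p))
a=cv2.resize(t[225:345,205:375],None,fx=2.35,fy=2.35,interpolation=cv2.INTER_CUBIC); b=cv2.resize(s[175:295,210:340],None,fx=2.9,fy=2.35,interpolation=cv2.INTER_CUBIC)
cv2.imwrite("pics/c2.png",np.hstack([a,b])[:,:,::-1])
```

```text
[0.48848417 0.12244657 0.06051761] [1.23795222e-04 9.99865973e-01 1.63669061e-02 3.81973339e-04] [-0.32869596 -1.07744313  0.59247244]
[280.10294058 294.65025541] [272.99709943 231.0439096 ]
```

View pics/c2.png

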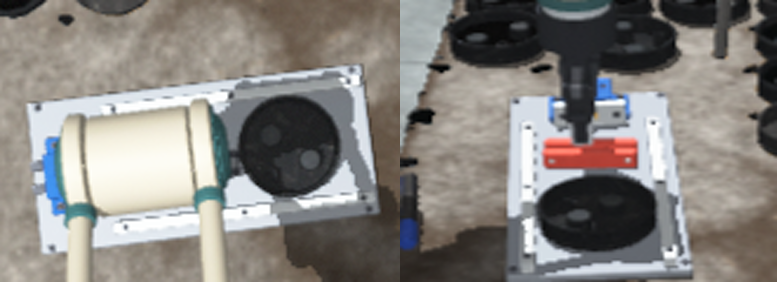

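The image shows the gripper centred over the keys and the cup untouched. The TCP is 8 mm short in y, so I'll correct that and go down.

Emit:
apply_moves(steps=[0.2,0.8,0,0,0.2,0.8,-1,0,0.2,0.8,-2,0,0.2,0.8,-3,0,0.2,0.8,-4,0,0.2,0.8,-4.6,0,0.2,0.8,-4.6,0,0.2,0.8,-4.6,0])

```text
clock: 3.13
position: [0.4897, 0.1314, 0.013]
ee_rot: [0.0, 1.0, 0.017, -0.001]
contact_force: [-0.1, -0.0, 0.9]
width: 0.0605
gripper_force: 0.0
```

Emit:
apply_moves(steps=[0,0,0.1,0,0,0,0.1,0,0,0,0.1,0,0,0,0.1,0,0,0,0.1,0], jaw=255, newtons=45)

```text
clock: 3.55
position: [0.4909, 0.1316, 0.0155]
ee_rot: [-0.0, 1.0, 0.017, 0.001]
contact_force: [0.5, 0.1, 4.0]
width: 0.0348
gripper_force: 47.0
```

Emit:
apply_moves(steps=[0,0,0.5,0,0,0,1.5,0,0,0,3,0,0,0,5,0,0,0,7.5,0,0,0,10,0,0,0,12,0,0,0,12,0])

```text
clock: 4.22
position: [0.4929, 0.1318, 0.1394]
ee_rot: [-0.0, 1.0, 0.017, 0.004]
contact_force: [0.6, -0.6, -1.9]
width: 0.0349
gripper_force: 46.5
```

Held: 35 mm opening, 47 N, and weight showing on the wrist. Carrying it to the bare bench at (0.505, −0.30).

Emit:
apply_moves(steps=[0,-2,0,0,0.2,-5,0,0,0.4,-8.6,0,0,0.6,-12.3,0,0,0.8,-16,0,0,1,-19.7,0,0,1.2,-23.4,0,0,1.4,-27,0,0])

```text
clock: 4.88
position: [0.5031, -0.1401, 0.134]
ee_rot: [-0.0, 1.0, 0.017, -0.001]
contact_force: [0.4, 0.4, -1.6]
width: 0.0347
gripper_force: 46.4
```

Emit:
apply_moves(steps=[0,-3.6,0,0,0,-7.2,0,0,0,-10.6,0,0,0,-13.2,0,0,0,-15,0,0,0,-16,0,0,0,-16,-2,0,0,-16,-4,0])

```text
clock: 5.55
position: [0.5045, -0.2993, 0.0948]
ee_rot: [0.0, 1.0, 0.016, 0.001]
contact_force: [-0.0, 0.4, -1.5]
width: 0.0348
gripper_force: 46.4
```

Run:
```python
from h import *
t=get_image("top"); s=get_image("side"); st=get_state(); print(st["position"],st["width"],st["gripper_force"])
p=st["position"]; print(proj("side",p))
a=cv2.resize(t[160:360,340:540],None,fx=2,fy=2,interpolation=cv2.INTER_CUBIC); b=cv2.resize(s[230:430,150:350],None,fx=2,fy=2,interpolation=cv2.INTER_CUBIC)
cv2.imwrite("pics/c3.png",np.hstack([a,b])[:,:,::-1])
```

```text
[ 0.50131933 -0.29605907  0.09117593] 0.03521524375317832 46.329206228256226
[264.00918535 322.08625371]
```

View pics/c3.png

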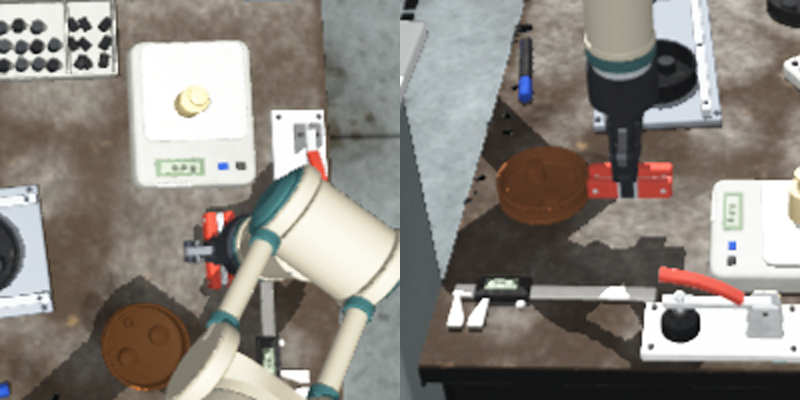

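The keys are held level over bare bench, clear of the brown cup, scale and caliper. Lowering.

Emit:
apply_moves(steps=[0,0,-2.5,0,0,0,-5,0,0,0,-7,0,0,0,-8,0,0,0,-8.5,0,0,0,-8.5,0,0,0,-8.5,0])

```text
clock: 6.23
position: [0.5049, -0.2988, 0.0107]
ee_rot: [0.001, 1.0, 0.017, 0.001]
contact_force: [0.6, -0.1, -2.0]
width: 0.0348
gripper_force: 46.4
```

Emit:
apply_moves(steps=[0,0,-0.1,0,0,0,-0.2,0,0,0,-0.3,0,0,0,-0.3,0])

```text
clock: 6.57
position: [0.5043, -0.2987, 0.0072]
ee_rot: [0.0, 1.0, 0.017, 0.0]
contact_force: [0.8, -0.5, -1.7]
width: 0.0352
gripper_force: 46.4
```

Emit:
apply_moves(steps=[0,0,-0.1,0,0,0,-0.2,0,0,0,-0.3,0,0,0,-0.3,0])

```text
clock: 6.9
position: [0.5041, -0.2985, 0.0036]
ee_rot: [-0.0, 1.0, 0.017, -0.0]
contact_force: [-0.5, 0.4, -0.7]
width: 0.035
gripper_force: 46.5
```

Emit:
apply_moves(steps=[0,0,-0.1,0,0,0,-0.1,0,0,0,-0.1,0])

```text
clock: 7.15
position: [0.5042, -0.2986, 0.0035]
ee_rot: [0.0, 1.0, 0.017, 0.0]
contact_force: [-2.6, 0.4, 4.6]
width: 0.035
gripper_force: 47.3
```

On the bench (about +5 N). Now releasing.

Emit:
apply_moves(steps=[0,0,0.05,0,0,0,0.1,0,0,0,0.1,0,0,0,0.1,0,0,0,0.1,0], jaw=80)

```text
clock: 7.57
position: [0.5042, -0.2986, 0.0036]
ee_rot: [0.0, 1.0, 0.017, -0.0]
contact_force: [0.3, -0.0, 0.1]
width: 0.0588
gripper_force: 0.0
```

Emit:
apply_moves(steps=[0,0,1,0,0,0,3,0,0,0,6,0,0,0,9,7,0,0,11,14,0,0,12,21,0,0,12,28,0,0,12,35])

```text
clock: 8.23
position: [0.5048, -0.299, 0.1259]
ee_rot: [0.001, 0.947, 0.32, 0.001]
contact_force: [0.0, -0.2, -1.0]
width: 0.0584
gripper_force: 0.0
```

Emit:
apply_moves(steps=[0,2,0,7,0.2,4.5,0,14,0.4,7.5,0,21,0.6,10.5,0,28,0.8,13.5,0,35,1,16.5,0,42,1,19,0,49,1,20,0,56], jaw=255)

```text
clock: 8.9
position: [0.5136, -0.0953, 0.1245]
ee_rot: [-0.001, 0.686, 0.728, 0.001]
contact_force: [-0.5, -0.4, 0.1]
width: 0.0003
gripper_force: 0.0
```

Emit:
apply_moves(steps=[0,0,-2,2.4,0,0,-4.5,2.4,0,0,-5.5,2.4,0,0,-5.5,2.4])

```text
clock: 9.23
position: [0.5122, -0.0978, 0.067]
ee_rot: [-0.002, 0.673, 0.739, -0.001]
contact_force: [0.2, -0.6, 0.2]
width: -0.0
gripper_force: 0.0
```

Run:
```python
from h import *
np.set_printoptions(precision=4,suppress=True)
t=get_image("top"); s=get_image("side"); st=get_state(); p=st["position"]; print(p,st["ee_rot"],st["width"],proj("top",p),proj("side",p))
for n,im,box in(("top",t,(400,240,470,330)),):
    for c in blobs(red(im),box)[:3]:
        P=np.array([onz(n,q[0],.022)[:2] for q in c],np.float32); print("keys",cv2.minAreaRect(P))
a=cv2.resize(t[160:360,215:475],None,fx=1.5,fy=1.5,interpolation=cv2.INTER_CUBIC); b=cv2.resize(s[190:390,200:400],None,fx=2,fy=1.5,interpolation=cv2.INTER_CUBIC)
cv2.imwrite("pics/c4.png",np.hstack([a,b])[:,:,::-1])
```

```text
[ 0.5144 -0.0988  0.0691] [0.     0.6734 0.7392 0.    ] 0.00010317076071467573 [367.2582 282.644 ] [276.3745 276.0845]
keys ((0.5038208961486816, -0.28492894768714905), (0.09473128616809845, 0.01677398756146431), 1.9209120273590088)
keys ((0.5047792792320251, -0.30956315994262695), (0.09211968630552292, 0.014875654131174088), 0.9448391795158386)
```

View pics/c4.png

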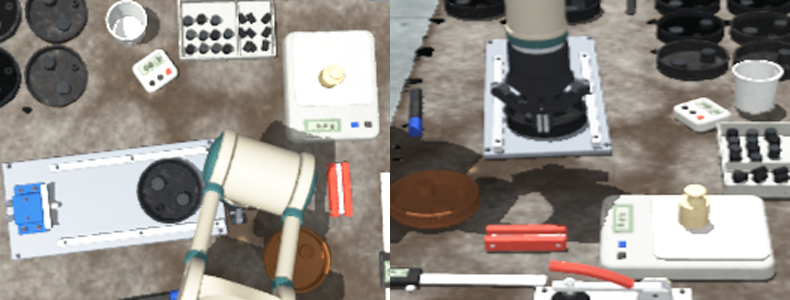

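The keys lie flat on bare bench at (0.504, −0.297), the nest is clear and the shut fingers are behind the cup. Lowering to push height.

Emit:
apply_moves(steps=[0,0,-1.5,0.4,0,0,-3,0.4,0,0,-4.3,0.4,0,0,-5,0.4,0,0,-5.2,0.4,0,0,-5.2,0.4])

```text
clock: 9.83
position: [0.5146, -0.0989, 0.0172]
ee_rot: [0.0, 0.671, 0.742, 0.0]
contact_force: [0.5, 1.0, -0.1]
width: 0.0
gripper_force: 0.0
```

Run:
```python
from h import *
np.set_printoptions(precision=4,suppress=True)
P=np.mean([get_state()["position"] for _ in range(3)],0); print(P)
th=np.radians(95.75); e=np.array([np.cos(th),np.sin(th)]); g=np.array([-e[1],e[0]]); d=P[:2]-(.4953,.0953); print("nest",d@e,d@g,"per cm",e,g)
```

```text
[ 0.5146 -0.0989  0.0172]
nest -0.19513472320853814 0.0002385285515491898 per cm [-0.1002  0.995 ] [-0.995  -0.1002]
```

Emit:
apply_moves(steps=[-0.05,0.5,0,0,-0.1,1,0,0,-0.15,1.5,0,0,-0.2,2,0,0,-0.25,2.5,0,0,-0.3,3,0,0,-0.35,3.5,0,0,-0.4,4,0,0])

```text
clock: 10.5
position: [0.5103, -0.0581, 0.0169]
ee_rot: [0.0, 0.671, 0.742, 0.0]
contact_force: [-0.0, -0.4, 1.1]
width: -0.0
gripper_force: 0.5
```

Emit:
apply_moves(steps=[-0.07,0.7,0,0,-0.14,1.4,0,0,-0.21,2.1,0,0,-0.28,2.8,0,0,-0.35,3.5,0,0,-0.42,4.2,0,0,-0.49,4.9,0,0,-0.55,5.5,0,0])

```text
clock: 11.17
position: [0.5045, -0.0027, 0.0167]
ee_rot: [-0.0, 0.671, 0.742, 0.0]
contact_force: [-0.6, -1.5, 1.7]
width: -0.0003
gripper_force: 0.7
```

Emit:
apply_moves(steps=[-0.06,0.6,0,0,-0.12,1.2,0,0,-0.18,1.8,0,0,-0.24,2.4,0,0,-0.3,3,0,0,-0.36,3.6,0,0,-0.42,4.2,0,0,-0.46,4.6,0,0])

```text
clock: 11.83
position: [0.4999, 0.0432, 0.0167]
ee_rot: [-0.0, 0.671, 0.742, 0.0]
contact_force: [-0.6, -0.8, 1.0]
width: -0.0001
gripper_force: 0.7
```

Run:
```python
from h import *
np.set_printoptions(precision=4,suppress=True)
t=get_image("top"); s=get_image("side"); st=get_state(); P=st["position"]; print(P,st["contact_force"])
th=np.radians(95.75); e=np.array([np.cos(th),np.sin(th)]); g=np.array([-e[1],e[0]]); d=P[:2]-(.4953,.0953); print("nest",d@e,d@g)
a=cv2.resize(t[235:345,205:385],None,fx=2.2,fy=2.6,interpolation=cv2.INTER_CUBIC); b=cv2.resize(s[195:305,225:335],None,fx=3.4,fy=2.6,interpolation=cv2.INTER_CUBIC)
cv2.imwrite("pics/c5.png",np.hstack([a,b])[:,:,::-1])
```

```text
[0.4997 0.0433 0.0166] [ 0.6237  0.2287 -0.7386]
nest -0.05215232707364185 0.0008642797886517393
```

View pics/c5.png

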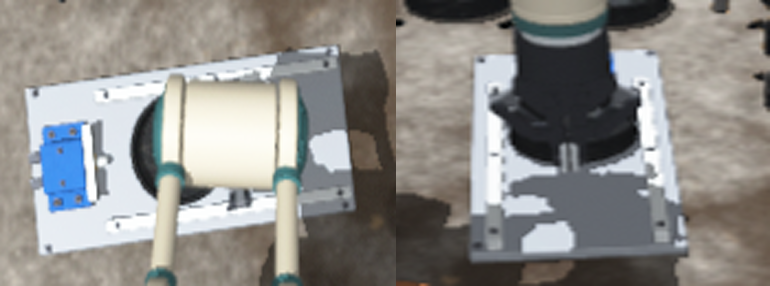

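The cup is sliding flat between the rails just ahead of the fingers, with the plunger still out. Spring contact should come in about 2.5 cm and home in about 3.9 cm.

Emit:
apply_moves(steps=[-0.06,0.6,0,0,-0.12,1.2,0,0,-0.17,1.7,0,0,-0.22,2.2,0,0,-0.26,2.6,0,0,-0.29,2.9,0,0,-0.29,2.9,0,0])

```text
clock: 12.52
position: [0.497, 0.0721, 0.0167]
ee_rot: [-0.0, 0.67, 0.742, 0.0]
contact_force: [0.7, 0.4, -0.2]
width: 0.0003
gripper_force: 0.0
```

Emit:
apply_moves(steps=[-0.02,0.2,0,0,-0.04,0.4,0,0,-0.05,0.5,0,0,-0.05,0.5,0,0])

```text
clock: 12.85
position: [0.497, 0.0759, 0.0168]
ee_rot: [0.001, 0.671, 0.742, -0.0]
contact_force: [1.1, -4.3, -0.1]
width: -0.0001
gripper_force: 2.3
```

Emit:
apply_moves(steps=[-0.02,0.2,0,0,-0.04,0.4,0,0,-0.06,0.6,0,0,-0.07,0.7,0,0,-0.07,0.7,0,0])

```text
clock: 13.27
position: [0.4964, 0.0823, 0.0169]
ee_rot: [0.001, 0.67, 0.742, -0.0]
contact_force: [0.7, -6.8, 0.4]
width: -0.0004
gripper_force: 3.6
```

Emit:
apply_moves(steps=[-0.01,0.1,0,0,-0.02,0.2,0,0,-0.02,0.2,0,0])

```text
clock: 13.52
position: [0.4963, 0.084, 0.0169]
ee_rot: [0.001, 0.67, 0.742, -0.001]
contact_force: [0.5, -9.6, -0.1]
width: -0.0001
gripper_force: 4.1
```

Emit:
apply_moves(steps=[-0.01,0.1,0,0,-0.01,0.15,0,0,-0.01,0.15,0,0])

```text
clock: 13.77
position: [0.4962, 0.0852, 0.0169]
ee_rot: [0.001, 0.67, 0.742, -0.001]
contact_force: [1.1, -10.0, 0.5]
width: 0.0003
gripper_force: 4.5
```

Emit:
apply_moves(steps=[0,0.05,0,0,-0.01,0.1,0,0,-0.01,0.1,0,0])

```text
clock: 14.02
position: [0.4962, 0.086, 0.0169]
ee_rot: [0.001, 0.67, 0.742, -0.001]
contact_force: [0.7, -10.2, -0.3]
width: 0.0003
gripper_force: 4.8
```

Emit:
apply_moves(steps=[0,0.05,0,0,-0.01,0.1,0,0,-0.01,0.1,0,0])

```text
clock: 14.27
position: [0.4961, 0.0867, 0.0169]
ee_rot: [0.002, 0.67, 0.742, -0.001]
contact_force: [1.8, -11.1, -0.2]
width: 0.0001
gripper_force: 5.5
```

Emit:
apply_moves(steps=[0,0.05,0,0,-0.01,0.1,0,0,-0.01,0.1,0,0])

```text
clock: 14.52
position: [0.4962, 0.0867, 0.0169]
ee_rot: [0.002, 0.67, 0.743, -0.002]
contact_force: [1.4, -14.7, 0.1]
width: 0.0002
gripper_force: 7.3
```

The stop plate is reached: the position has stalled and the force is rising. One more small step for a firm hold, then a check.

Emit:
apply_moves(steps=[0,0.05,0,0,-0.01,0.1,0,0,-0.01,0.1,0,0,-0.01,0.1,0,0,-0.01,0.1,0,0])

```text
clock: 14.93
position: [0.4963, 0.0868, 0.0169]
ee_rot: [0.003, 0.669, 0.743, -0.002]
contact_force: [1.4, -18.0, 0.0]
width: 0.0003
gripper_force: 9.0
```

Run:
```python
from h import *
np.set_printoptions(precision=4,suppress=True)
t=get_image("top"); s=get_image("side"); st=get_state(); P=st["position"]; print(P,st["contact_force"],st["ee_rot"])
a=cv2.resize(t[235:345,205:355],None,fx=2.6,fy=3.6,interpolation=cv2.INTER_CUBIC); b=cv2.resize(s[195:305,225:335],None,fx=3.6,fy=3.6,interpolation=cv2.INTER_CUBIC)
cv2.imwrite("pics/c6.png",np.hstack([a,b])[:,:,::-1])
```

```text
[0.4963 0.0868 0.0169] [  1.6659 -18.5245  -0.9054] [ 0.0029  0.6695  0.7428 -0.002 ]
```

View pics/c6.png

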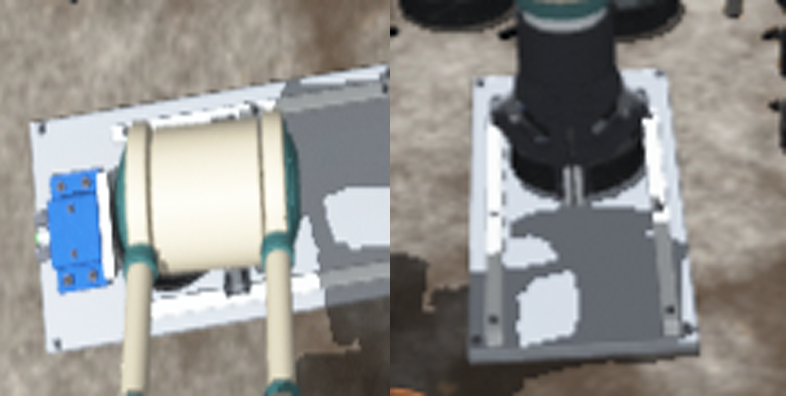

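The green plunger tail at crop (40,238) is now level with the two dark steps behind the block. The cup's front edge meets the stop plate, it looks flat in the side view, and the force holds steady at about 18 N. Handing in.

```bash
python3 -c "
from rig import *
print(sign_off())"
```

```text
the job is handed in; nothing more can be done
None
```

I laid the key set on the bare bench at (0.504, −0.297) and slid the cup flat against the stop plate; the arm was still pressing it there with about 18 N when I handed in, about 15 s into the 62 s allowed.

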